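# Set the tilting meter cradle and put the hand meter on it

## Task

Get the test bench's meter cradle ready: turn its turntable by the red-topped post until the white pointer points at the orange mark (not the blue one), and tip the back rest down until it comes up against its orange stop, pressing gently. The yellow hand meter must end up lying on the rest, screen outwards and screen end up, centred, straight and with its foot against the lip; leave the other things on the bench where they are.

Things in the scene. Friction and masses are not known exactly. Their poses are not given: they have to be found in the camera images.
- base: Fixed grey round base plate of the cradle, 240 mm diameter, 12 mm high, on the table. Origin: centre of its underside, on the swivel axis.
- swivel: Black turntable, 170 mm diameter, 14 mm high, turning about a vertical axis on a stiff friction joint (about 0.35 N m); stays where left. Origin: on the axis at its underside, 12 mm above the table. Front is its -x axis: a white pointer 6 mm wide runs out along -x to 98 mm from the axis. It carries the post, two aluminium cheeks (outer faces 32 mm either side, 64 mm high), the stop and the rest.
- post (a point): The upright steel post by which to push the turntable round: 14 mm diameter with an 18 mm red ball on top, at (0, 125) mm in the turntable's frame. It stands from 22 to 96 mm above the table; this point is on its axis 62 mm above the table.
- hinge (a point): Middle of the rest's level hinge axis, between the cheeks, at (-55, 0, 55) mm in the turntable's frame, 67 mm above the table. The axis runs along the turntable's y. The hinge hub is rubber-buffered: at the stop the top of the rest still gives about 0.7 mm per N and springs back when let go.
- mark_orange: Orange disc, 16 mm diameter, 6 mm high, on the rim of the base 108 mm from the swivel axis; the mark to point at. Origin: centre of its underside. Orange and blue may change places.
- mark_blue: Blue disc like the orange one; the wrong mark.
- stop: Orange fork under the rest, clamped beforehand somewhere between 16 and 32 degrees above level; turns with the turntable. Origin: on the hinge axis; x runs up along the fork. Arms 39 mm either side carry a cross bar 92 mm wide, 67 to 83 mm from the hinge. When the rest lies on the stop, the x axes of rest and stop point the same way.
- rest: Narrow aluminium back rest, flat bar 140 x 40 x 8 mm, hinged at its lower end; starts too steep, is pushed down from its front against friction (about 0.45 N m), stays where left; a rubber-buffered stop ends the travel. Over 30 N on it is too hard. Origin: on the hinge axis; x runs up the bar, y across, z out of its front face, which lies at z = 10 mm from x = 8 to 140 mm.
- lip (a point): Corner where the rest's face meets the black lip at its foot, mid-width, at (8, 0, 10) mm in the rest's frame. The lip is 50 mm wide, 8 mm thick and stands 16 mm proud of the face; the meter's foot goes against it.
- meter: Loose yellow hand meter, 120 x 46 x 24 mm (x, y, z), 0.2 to 0.35 kg, lying on its back on the table. Origin: centre of its underside (back); x points to its screen end, z out of the screen. Seated properly its origin is at about (68, 0, 10) mm in the rest's frame with all axes alike.
- meter_foot (a point): Centre of the meter's foot face (the end away from the screen), 60 mm from the middle, half-way up its thickness.
- screwdriver: Loose screwdriver lying on the table, about 200 mm long; leave alone.
- tape: Loose black roll of tape, 100 mm diameter, 24 mm high; leave alone.
- cleaner: Loose spray can, 56 mm diameter, 170 mm high; leave alone.
- battery: Loose grey battery, 70 x 40 x 22 mm; leave alone.
- mug: Loose blue mug, 80 mm diameter, 90 mm high; leave alone.
- tray: Loose blue parts tray, 140 x 100 x 40 mm; leave alone.
Not all that is in view belongs to the job. Leave any pink or turquoise look-alike of the meter alone.

How it is judged:
At the end, for the whole second after the job is handed in: The pointer's line passes within 7 mm of the orange mark's centre (about 3.7 degrees); the rest is within 0.06 rad (3.4 degrees) of its stop; the meter lies at rest on the rest with its back on the bar, foot down and within 8 mm of the lip, centred within 12 mm and straight within 7 degrees (y of mark_orange in the frame of swivel between -0.007 and 0.007 m and x of mark_orange in the frame of swivel below -0.05 m and angle between the x axis of rest and the x axis of stop, either way round below 0.06 rad and x of meter in the frame of rest between 0.06 and 0.076 m and y of meter in the frame of rest between -0.012 and 0.012 m and z of meter in the frame of rest between 0.005 and 0.016 m and x of meter_foot in the frame of rest below 0.03 m and angle between the x axis of meter and the x axis of rest, either way round below 0.12 rad and angle between the z axis of meter and the z axis of rest, either way round below 0.12 rad and linear speed of meter below 0.02 m/s and angular speed of rest below 0.1 rad/s); the robot touches nothing.
It fails at once if the back rest is pressed with more than 30 N (contact force between rest and anything else above 30 N).
It fails at once if another thing on the bench is moved by more than 25 mm (distance of any of screwdriver, tape, cleaner, battery, mug, tray from where it was at the start of the episode above 0.025 m).
It also fails if it takes over 72 s, if anything falls off the work surface, if the arm or the gripper's body presses on something with over 40 N, if the wrist force passes 120 N, or if a joint passes its speed limit or range.

## Robot

A 6-joint arm with a two-finger parallel gripper is mounted at the origin on the work surface. World frame = base frame: x ahead of the robot, y to its left, z up, the work surface at z = 0. Lengths are in m, angles in rad, forces in N, time in s.
With the tool pointing down it reaches from about 0.35 to 0.875 m from the base axis. Payload 4.2 kg.
Tool frame: the origin (TCP) lies on the centre line of the jaws, within the pads' length; the fingertips stand 19 mm ahead of it and the grasp point (between the pads) is the TCP; z points along the fingers, y is the line along which they close (so a half turn about z gives the same grasp; the last joint's range is limited). The gripper opens to 85 mm and grips with 20 to 120 N. Pads are 22 mm wide; open, the fingers measure 114 mm over their backs; the gripper's body (76 mm by 85 mm) begins 54 mm behind the grasp point. The pads swing forward as they close: fully open they stand 13 mm farther back than shut.
Start: joints at [1.561, 0.385, 0.008, 0, -1.194, -0.259], TCP at [0.166, 0.603, 0.25] pointing down, gripper open.
Joint ranges: [-3.14, 3.14], [-1.21, 2.06], [-1.07, 1.41], [-3.16, 2.05], [-2.99, -0.16], [-3.1, 3.1]. Speed limits (rad/s): [2.79, 2.79, 3.14, 3.14, 3.14, 3.14].

## Interface

Orientations are given as [roll, pitch, yaw] about the fixed x, y, z axes, in that order (R = Rz(yaw) Ry(pitch) Rx(roll)).
In Python, from cell import ctrl, read_camera gives the robot as it stands.
- The arm moves only by the shell command python3 -m creep 'ROWS'. ROWS is JSON, a list of rows, each a list of 5 numbers: the opening, from 0 (shut) to 1 (fully open), then the shift along the tool's x, y, z in cm, then the turn about the tool's z in degrees. A call has exactly 5 rows; each row is the pose to reach, as a shift and turn from the pose commanded when the call began, along the tool's axes at that moment; what a row does not reach only later rows make up. A row lasts 1/8 s, in which the tool goes at most 62.5 mm and 10.7 degrees, less where a joint would pass 70% of its speed; a pose out of reach is approached as far as the arm can. A call with a gripper value outside its range is refused whole. The fingers move at their own pace and stop on an object; the grip force is fixed at half the most. Time passes only in rows, so rows that repeat a pose let the fingers close, or fill a call up. It gives the time, the measured TCP pose, the force, the opening and the grip force at its end, in the units of the state.
- ctrl.get_obs(): the state, without advancing time (a new reading comes with each control period).
- read_camera(name): name is "scene" or "top"; returns a dict with "pixels" (420x560x3 uint8, blue, green, red), "mtx" (3x3 intrinsics, pixels), "world_from_camera" (4x4, takes a point from camera to world coordinates). Camera axes: x right, y up, looking along -z (the intrinsics and any distortion apply to the point x, -y, -z); pixel columns grow to the right and rows downward; lengths in m; the calibration is good to about 2 mm. A picture is of the moment at which its call begins. There is no depth.
- ctrl.finish_job(): hands the job in; it is judged then, once.
The state is a dict: "clock": time; "qpos": joint angles; "qd": joint speeds; "joint_torque": joint torques, N m; "ee_pos": TCP position; "eef_rot": TCP orientation; "wrist_force": force on the tool from outside, world axes, zero at the start; "ft_torque": the same for the moment, N m; "grip_width": finger opening in m; "grip_force": force on a finger pad.
Only numpy, scipy, OpenCV 4.12 (cv2) and the standard library are available. Lean on these libraries where they do the work, as an engineer would, in place of code of your own. Each camera call takes 0.05 s, during which the arm holds its last target. There are 200 camera calls.

## Working session

There is one attempt and no reset: what is moved stays moved. The work goes in short steps, Python scripts to look and compute and a shell command to move; the robot and the scene stay as the last step left them, time stands still between calls to the robot, and variables do not carry over. Pictures are saved under pics/ and viewed, at most 10 in all, crops included, and the job is handed in when it is done.

```bash
ls; mkdir -p pics
python3 - <<'E'
from cell import ctrl, read_camera
import cv2,numpy as np
for n in("scene","top"):
    c=read_camera(n); cv2.imwrite(f"pics/{n}0.png",c["pixels"]); print(n,np.round(c["mtx"],1).tolist(),np.round(c["world_from_camera"],3).tolist(),c.keys())
print(ctrl.get_obs())
E
```

```text
pics
scene [[499.1, 0.0, 281.9], [0.0, 499.1, 210.4], [0.0, 0.0, 1.0]] [[0.626, -0.517, 0.583, 1.499], [0.78, 0.417, -0.467, -0.761], [-0.002, 0.747, 0.665, 1.163], [0.0, 0.0, 0.0, 1.0]] dict_keys(['pixels', 'mtx', 'world_from_camera'])
top [[442.4, 0.0, 282.2], [0.0, 442.4, 215.1], [0.0, 0.0, 1.0]] [[-0.017, 0.996, -0.088, 0.412], [-1.0, -0.018, -0.018, -0.012], [-0.019, 0.088, 0.996, 1.266], [0.0, 0.0, 0.0, 1.0]] dict_keys(['pixels', 'mtx', 'world_from_camera'])
{'clock': 0.1, 'qpos': array([ 1.56057460e+00,  3.85479700e-01,  6.74027271e-03, -3.71082303e-04,
       -1.19402038e+00, -2.58600851e-01]), 'qd': array([-2.08817487e-04, -9.66771210e-04,  3.16824849e-03,  1.37913753e-03,
        8.71539995e-05,  1.31612279e-03]), 'joint_torque': array([-3.20816907e-04, -3.93316627e+01,  1.88932282e+01,  4.19799015e+00,
       -2.55784209e-03,  2.48965733e-06]), 'ee_pos': array([0.16586667, 0.60207903, 0.24933171]), 'eef_rot': array([ 3.13960627e+00, -1.68802134e-04, -2.68959279e-01]), 'wrist_force': array([-0.38842793, -0.10096126, -0.30201633]), 'ft_torque': array([ 0.04145365, -0.01225201, -0.02425554]), 'grip_force': 0.0, 'grip_width': 0.08532116028531878}
```

View pics/scene0.png

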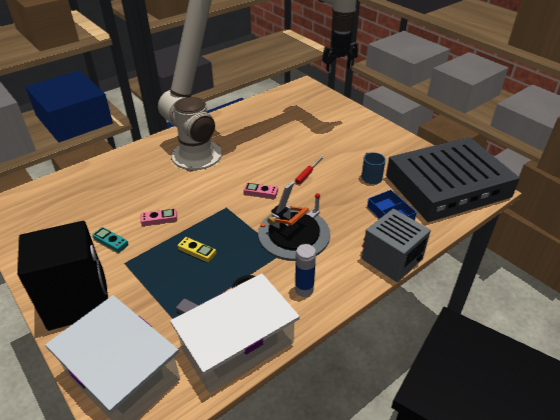

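View pics/top0.png

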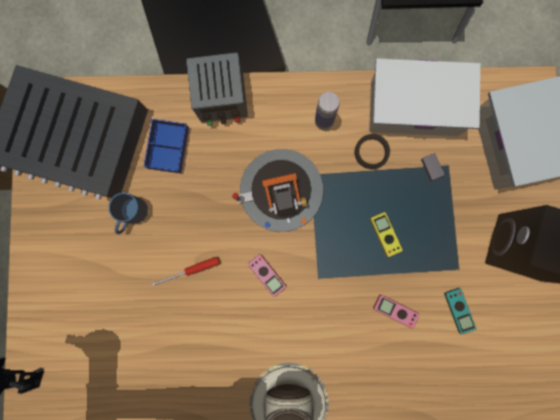

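The cradle is at about (282,190) in the top view and (295,230) in the scene view. The yellow meter is at (387,234) top and (197,249) scene. I'll zoom in on the cradle and build ray helpers.

```bash
cat > h.py <<'E'
import cv2,numpy as np
from cell import ctrl,read_camera
def ray(c,p):
    T=c["world_from_camera"];d=np.linalg.inv(c["mtx"])@[p[0],p[1],1.];d=T[:3,:3]@(d*[1,-1,-1]);return T[:3,3],d
def on(c,p,z):
    o,d=ray(c,p);return o+d*(z-o[2])/d[2]
def tri(c1,p1,c2,p2):
    (a,u),(b,v)=ray(c1,p1),ray(c2,p2);s=np.linalg.lstsq(np.c_[u,-v],b-a,rcond=None)[0]
    return (a+u*s[0]+b+v*s[1])/2, np.linalg.norm(a+u*s[0]-b-v*s[1])
def proj(c,P):
    T=c["world_from_camera"];q=T[:3,:3].T@(np.asarray(P)-T[:3,3]);q=c["mtx"]@(q*[1,-1,-1]);return q[:2]/q[2]
def blobs(c,lo,hi,amin=8,roi=None):
    h=cv2.cvtColor(c["pixels"],cv2.COLOR_BGR2HSV);m=cv2.inRange(h,np.array(lo),np.array(hi))
    if roi: x0,y0,x1,y1=roi;k=np.zeros_like(m);k[y0:y1,x0:x1]=1;m*=k
    cs,_=cv2.findContours(m,cv2.RETR_EXTERNAL,cv2.CHAIN_APPROX_NONE)
    out=[]
    for q in cs:
        if cv2.contourArea(q)>=amin:
            M=cv2.moments(q);out.append((np.array([M['m10'],M['m01']])/M['m00'],M['m00'],q))
    return sorted(out,key=lambda t:-t[1])
def crop(c,name,x0,y0,x1,y1,k):
    cv2.imwrite("pics/"+name,cv2.resize(c["pixels"][y0:y1,x0:x1],None,fx=k,fy=k,interpolation=cv2.INTER_CUBIC))
E
python3 - <<'E'
from h import *
t=read_camera("top");s=read_camera("scene")
a=cv2.resize(t["pixels"][140:240,225:335],(400,364),interpolation=2);b=cv2.resize(s["pixels"][170:270,245:355],(400,364),interpolation=2)
cv2.imwrite("pics/crop1.png",np.hstack([a,b]))
for nm,lo,hi in(("orange",(4,150,90),(18,255,255)),("red",(0,150,60),(3,255,255)),("blue",(105,150,60),(125,255,255)),("yellow",(22,150,100),(33,255,255))):
    for n,c,roi in(("top",t,(220,140,420,270)),("scene",s,(170,170,335,280))):
        print(nm,n,[(np.round(x[0],1).tolist(),x[1],np.round(cv2.minAreaRect(x[2]),0).tolist() if 0 else cv2.minAreaRect(x[2])) for x in blobs(c,lo,hi,4,roi)])
E
```

```text
orange top [([280.0, 183.7], 302.0, ((281.17315673828125, 189.6414794921875), (27.727685928344727, 34.71199417114258), 77.90524291992188)), ([303.2, 219.8], 6.0, ((303.0000305175781, 220.00003051757812), (2.8284268379211426, 2.8284268379211426), 45.0))]
orange scene [([297.0, 215.0], 119.0, ((291.734130859375, 214.40354919433594), (15.231237411499023, 33.32439422607422), 50.90614318847656)), ([262.5, 224.0], 6.0, ((262.5, 224.0), (2.0, 3.0), 90.0))]
red top [([235.4, 195.8], 7.0, ((235.5, 195.5), (3.0, 3.0), 0.0))]
red scene [([302.2, 176.0], 87.5, ((302.7500305175781, 175.25001525878906), (5.656853675842285, 19.091880798339844), 45.0)), ([317.3, 195.3], 9.0, ((317.5, 195.0), (3.0, 4.0), 0.0))]
blue top []
blue scene []
yellow top [([388.6, 241.0], 376.5, ((385.78765869140625, 234.2328643798828), (41.62857437133789, 15.972793579101562), 65.55604553222656))]
yellow scene [([192.7, 246.7], 247.5, ((196.53883361816406, 247.9047088623047), (37.283790588378906, 12.656595230102539), 22.166345596313477))]
```

View pics/crop1.png

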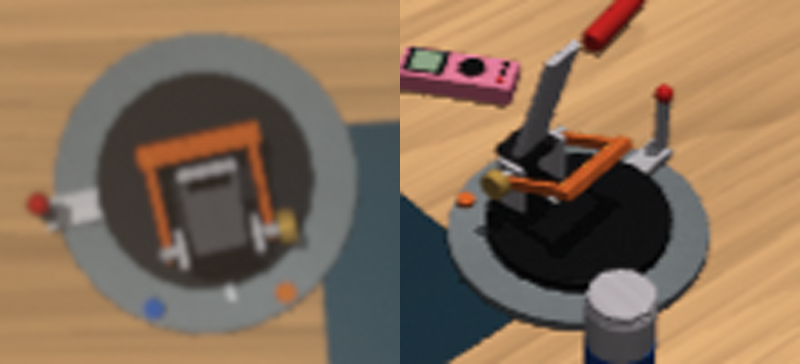

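The crop shows the orange mark at top (303.9,220), the blue mark at (267,225) and the pointer tip at (288.5,220.5). The post ball is at (235,196). The rest leans away from the robot. I'll measure these.

```bash
cat > m.py <<'E'
from h import *
def cradle(t,s):
    # base circle: dist from colour grey-ish; fit ellipse via table/plate edges
    rt=[b for b in blobs(t,(0,120,50),(4,255,255),3,(220,150,260,235))];rs=[b for b in blobs(s,(0,120,50),(4,255,255),3,(295,185,335,225))]
    if rt and rs: print("ball tri",tri(t,rt[0][0],s,rs[0][0]))
    if rt: print("ball top z87",on(t,rt[0][0],.087))
    og=[b for b in blobs(t,(4,110,80),(20,255,255),3,(240,205,330,235))]
    for b in og: print("orange",b[0],on(t,b[0],.018),b[1])
    bl=[b for b in blobs(t,(100,110,60),(125,255,255),3,(245,205,300,240))]
    for b in bl: print("blue",b[0],on(t,b[0],.018),b[1])
    h=cv2.cvtColor(t["pixels"],cv2.COLOR_BGR2HSV)
    m=cv2.inRange(h,np.array((0,0,130)),np.array((179,60,255)));m[:, :270]=0;m[:210]=0;m[228:]=0;m[:,310:]=0
    M=cv2.moments(m,True)
    if M['m00']: print("pointer",M['m10']/M['m00'],M['m01']/M['m00'],M['m00'],on(t,(M['m10']/M['m00'],M['m01']/M['m00']),.026))
E
python3 - <<'E'
from h import *; from m import cradle
t=read_camera("top");s=read_camera("scene");cradle(t,s)
h=cv2.cvtColor(t["pixels"],cv2.COLOR_BGR2HSV)
# base outline: unsaturated pixels region
m=cv2.inRange(h,np.array((0,0,60)),np.array((179,70,170)));x=m.copy();m[:]=0;m[140:240,230:330]=x[140:240,230:330]
cs,_=cv2.findContours(m,0,1);q=max(cs,key=lambda c:cv2.contourArea(cv2.convexHull(c)));hl=cv2.convexHull(q);e=cv2.fitEllipse(hl);print("base ell",e)
print("base c",on(t,e[0],.012), "edges", [on(t,(e[0][0]+d,e[0][1]),.012) for d in(-e[1][0]/2,e[1][0]/2)])
# known geometry reconsider: black turntable
m=cv2.inRange(h,np.array((0,0,0)),np.array((179,255,62)));x=m.copy();m[:]=0;m[150:225,248:316]=x[150:225,248:316]
cs,_=cv2.findContours(m,0,1);q=max(cs,key=lambda c:cv2.contourArea(cv2.convexHull(c)));e=cv2.fitEllipse(cv2.convexHull(q));print("tt",e,on(t,e[0],.026))
# yellow meter (body incl. screen/knob): use hull minAreaRect
for n,c,roi in(("top",t,(360,200,420,270)),("scene",s,(165,230,230,270))):
    b=blobs(c,(20,100,60),(35,255,255),4,roi);pts=np.vstack([k[2] for k in b]);r=cv2.minAreaRect(pts);bx=cv2.boxPoints(r)
    print(n,r);print(np.array([on(c,p,.024 if n=="top" else .024) for p in bx]).round(4).tolist())
    crop(c,f"meter_{n}.png",*roi,6)
E
python3 -c "
import cv2,numpy as np
a=cv2.imread('pics/meter_top.png');b=cv2.imread('pics/meter_scene.png');b=cv2.resize(b,(a.shape[1],240));cv2.imwrite('pics/mm.png',np.vstack([a,b]))"
```

```text
ball tri (array([0.57084449, 0.13407273, 0.08867951]), np.float64(0.00021859553880418422))
ball top z87 [0.57113626 0.13437149 0.087     ]
orange [266.89993804 227.29460967] [0.48900617 0.05386477 0.018     ] 538.0
orange [303. 220.] [ 0.50784456 -0.04850851  0.018     ] 14.0
orange [269.85185185 205.92592593] [0.54959086 0.04466288 0.018     ] 4.5
blue [266.64583333 224.5       ] [0.49693321 0.0544773  0.018     ] 8.0
pointer 291.9301075268817 221.20430107526883 186.0 [ 0.50439713 -0.01713965  0.026     ]
base ell ((292.09283447265625, 195.84762573242188), (85.42973327636719, 111.78910064697266), 116.97488403320312)
base c [ 0.57800551 -0.01900118  0.012     ] edges [array([0.58033287, 0.10311921, 0.012     ]), array([ 0.57568676, -0.14066943,  0.012     ])]
tt ((282.26348876953125, 185.579833984375), (48.08708190917969, 56.75138854980469), 106.01253509521484) [0.60596029 0.00834065 0.026     ]
top ((385.9428405761719, 234.15072631835938), (43.45305633544922, 17.37210464477539), 65.77225494384766)
[[0.5099, -0.2338, 0.024], [0.5292, -0.2788, 0.024], [0.4175, -0.3241, 0.024], [0.3985, -0.2795, 0.024]]
scene ((196.31002807617188, 248.78695678710938), (38.43720245361328, 15.231339454650879), 23.498563766479492)
[[0.4278, -0.3354, 0.024], [0.3846, -0.2882, 0.024], [0.5149, -0.2367, 0.024], [0.553, -0.2839, 0.024]]
```

View pics/mm.png

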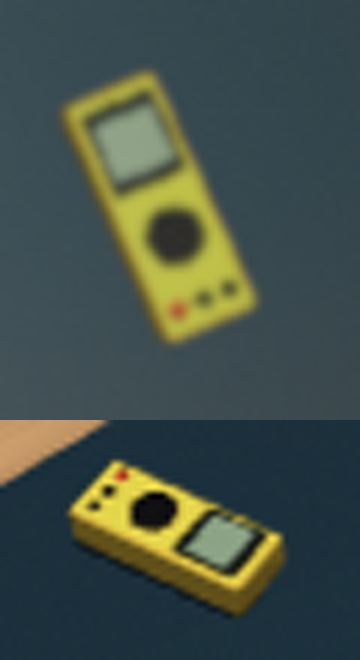

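The meter is at about (0.464,-0.280) with yaw 22° (screen end towards +x). The cradle axis is at about (0.597,0.013), with swivel yaw about 12° and target about 34.6°. I'll grasp the post and drive it round.

```bash
cat > g.py <<'E'
import sys,numpy as np
from cell import ctrl
from scipy.spatial.transform import Rotation as Rn
def go(x,y,z,yaw=None):
    o=ctrl.get_obs();R=Rn.from_euler('xyz',o["eef_rot"]);s=R.inv().apply(np.array([x,y,z])-o["ee_pos"])*100
    w=np.degrees(o["eef_rot"][2]);t=0 if yaw is None else -((yaw-w+180)%360-180)
    print("shift cm",s.round(2),"turn",round(t,1),"| now",o["ee_pos"].round(4),"yaw",round(w,1),"t",round(o["clock"],2),"F",o["wrist_force"].round(1))
if __name__=="__main__": go(*map(float,sys.argv[1:]))
E
python3 g.py .571 .134 .2 -78
python3 -m creep '[[1,6,4,0,10],[1,12,8,0,20],[1,18,12,0,30],[1,24,16,0,40],[1,30,20,0,50]]'; python3 g.py .571 .134 .15 -78
```

```text
shift cm [51.49 34.4   5.02] turn 62.6 | now [0.1659 0.6024 0.25  ] yaw -15.4 t 0.3 F [-1.   0.2  0. ]
clock: 0.92
ee_pos: [0.3716, 0.3648, 0.2506]
eef_rot: [-3.141, 0.0, -1.147]
wrist_force: [1.2, 0.6, 0.8]
grip_width: 0.0855
grip_force: 0.0
shift cm [29.24 -8.67 10.05] turn 12.3 | now [0.3716 0.3648 0.2506] yaw -65.7 t 0.93 F [1.2 0.6 0.8]
```

```bash
python3 -m creep '[[1,6,-2,0,6],[1,12,-4,0,12],[1,18,-6,2,12],[1,24,-7.5,5,12],[1,29,-8.6,8,12]]'; python3 g.py .571 .134 .062 -78
```

```text
clock: 1.55
ee_pos: [0.5666, 0.1427, 0.1742]
eef_rot: [-3.14, 0.0, -1.351]
wrist_force: [-0.4, 0.2, -0.1]
grip_width: 0.0855
grip_force: 0.0
shift cm [ 0.95 -0.21 11.22] turn 0.6 | now [0.5666 0.1427 0.1742] yaw -77.4 t 1.55 F [-0.4  0.2 -0.1]
```

```bash
python3 -m creep '[[1,0.2,0,3,0.5],[1,0.2,0,7,0.5],[1,0.2,0,10.8,0.5],[0.5,0.2,0,10.8,0.5],[0.2,0.2,0,10.8,0.5]]';python3 -m creep '[[0,0,0,0,0],[0,0,0,0,0],[0,0,0,0,0],[0,0,0,0,0],[0,0,0,0,0]]'; python3 g.py .525 .1155 .062 -55.4
```

```text
clock: 2.17
ee_pos: [0.5667, 0.1427, 0.0677]
eef_rot: [-3.139, 0.0, -1.359]
wrist_force: [0.1, 0.1, 1.0]
grip_width: 0.0515
grip_force: 0.0
clock: 2.8
ee_pos: [0.5667, 0.143, 0.0681]
eef_rot: [-3.138, 0.001, -1.359]
wrist_force: [-0.9, 1.8, 6.3]
grip_width: 0.0134
grip_force: 57.8
shift cm [1.81 4.65 0.59] turn -22.5 | now [0.5667 0.143  0.0681] yaw -77.9 t 2.8 F [-0.9  1.8  6.3]
```

The last rows of those calls were cut short, so the post sits 9 mm off-centre in the pads. I'll regrip centred, working from the measured pose.

```bash
python3 -m creep '[[0.4,0,0,0,0],[0.5,0,0,0,0],[0.5,0.9,0,0.5,0],[0.2,0.9,0,0.5,0],[0,0.9,0,0.5,0]]';python3 -m creep '[[0,0,0,0,0],[0,0,0,0,0],[0,0,0,0,0],[0,0,0,0,0],[0,0,0,0,0]]'; python3 g.py .525 .1155 .062 -55.4
python3 - <<'E'
import numpy as np
from g import go
c=np.array([.5966,.013]);r=np.linalg.norm(np.array([.5685,.134])-c)
for a in (106.5,111,115.5,120,124.6):
    p=c+.125*np.array([np.cos(np.radians(a)),np.sin(np.radians(a))]);go(p[0],p[1],.063,a-180)
E
```

```text
clock: 3.42
ee_pos: [0.5677, 0.133, 0.0611]
eef_rot: [3.141, -0.0, -1.36]
wrist_force: [2.4, -2.0, -2.2]
grip_width: 0.013
grip_force: 58.3
clock: 4.05
ee_pos: [0.5676, 0.133, 0.0611]
eef_rot: [3.141, -0.0, -1.36]
wrist_force: [3.0, -4.0, -4.5]
grip_width: 0.0129
grip_force: 58.3
shift cm [ 0.82  4.54 -0.09] turn -22.5 | now [0.5676 0.133  0.0611] yaw -77.9 t 4.05 F [ 3.  -4.  -4.5]
shift cm [-0.12  0.64 -0.19] turn -4.4 | now [0.5676 0.133  0.0611] yaw -77.9 t 4.05 F [ 3.  -4.  -4.5]
shift cm [-0.01  1.62 -0.19] turn -8.9 | now [0.5676 0.133  0.0611] yaw -77.9 t 4.05 F [ 3.  -4.  -4.5]
shift cm [ 0.18  2.58 -0.19] turn -13.4 | now [0.5676 0.133  0.0611] yaw -77.9 t 4.05 F [ 3.  -4.  -4.5]
shift cm [ 0.45  3.53 -0.19] turn -17.9 | now [0.5676 0.133  0.0611] yaw -77.9 t 4.05 F [ 3.  -4.  -4.5]
shift cm [ 0.79  4.47 -0.19] turn -22.5 | now [0.5676 0.133  0.0611] yaw -77.9 t 4.05 F [ 3.  -4.  -4.5]
```

```bash
python3 -m creep '[[0,-0.05,0.7,0,-4.4],[0,0,1.6,0,-8.9],[0,0.2,2.6,0,-13.4],[0,0.45,3.5,0,-17.9],[0,0.8,4.5,0,-22.5]]'
python3 - <<'E'
from h import *
from m import cradle
from g import go
t=read_camera("top");s=read_camera("scene");crop(t,"tt1.png",225,140,335,240,5);cradle(t,s);go(.525,.1155,.063,-55.4)
E
```

```text
clock: 4.68
ee_pos: [0.5253, 0.1147, 0.0611]
eef_rot: [3.141, -0.001, -0.966]
wrist_force: [7.6, -10.0, -6.5]
grip_width: 0.0127
grip_force: 58.4
orange [279.13425217 230.45941807] [0.4794475  0.01942174 0.018     ] 326.5
orange [303. 220.] [ 0.50784456 -0.04850851  0.018     ] 14.0
orange [276.93589744 206.87179487] [0.54651806 0.02459378 0.018     ] 13.0
blue [267.         224.22222222] [0.4977025  0.05346439 0.018     ] 3.0
pointer 293.5297805642633 220.141065830721 319.0 [ 0.50731076 -0.02168681  0.026     ]
shift cm [-0.08 -0.17 -0.2 ] turn -0.0 | now [0.5241 0.1139 0.061 ] yaw -55.4 t 4.78 F [  3.5 -10.7  -2.6]
```

View pics/tt1.png

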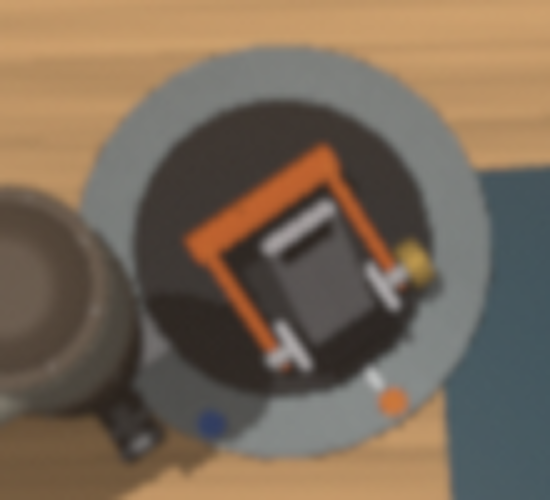

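The pointer is at about crop (374,379), nearly in line with the orange mark at (392,403). I'll check that numerically.

```bash
cat > p.py <<'E'
from h import *
from m import *
def chk(cc=(282.4,190.2)):
    t=read_camera("top")
    h=cv2.cvtColor(t["pixels"],cv2.COLOR_BGR2HSV)
    roi=(slice(211,219),slice(295,305));v=h[roi][...,2].astype(float);sat=h[roi][...,1]
    w=np.clip(v-135,0,None)*(sat<60);ys,xs=np.mgrid[211:219,295:305];print(v.astype(int))
    pt=np.array([(w*xs).sum(),(w*ys).sum()])/w.sum()
    b=[b for b in blobs(t,(4,110,80),(20,255,255),3,(298,212,312,230))][0]
    P=on(t,pt,.026)[:2];M=on(t,b[0],.018)[:2];C0=on(t,cc,.012)[:2]
    for C in (C0,np.array([.5966,.013])):
        d=(P-C)/np.linalg.norm(P-C);e=M-C;print("c",C,"mark r",np.linalg.norm(e),"pt",pt,P,"lateral mm",1e3*(d[0]*e[1]-d[1]*e[0]),"yaw",np.degrees(np.arctan2(-d[1],-d[0])),"markyaw",np.degrees(np.arctan2(-e[1],-e[0])))
chk()
E
python3 p.py
```

```text
[[ 44  46  47  51  58  69  90 110 127 134]
 [ 45  48  54  73  95 107 120 131 136 137]
 [ 47  51  68 110 146 150 142 138 138 138]
 [ 56  67  92 140 181 182 159 143 138 138]
 [ 79 100 119 151 185 190 173 147 138 137]
 [112 127 135 148 168 182 174 147 140 139]
 [133 137 138 141 148 159 164 156 161 159]
 [138 139 139 139 140 150 166 178 188 184]]
c [0.59480489 0.0084011 ] mark r 0.1252808716141452 pt [300.06842924 215.34992224] [ 0.52048475 -0.04031205] lateral mm -0.3898183312516651 yaw 33.24284742300193 markyaw 33.06456816208795
c [0.5966 0.013 ] mark r 0.12932631490245425 pt [300.06842924 215.34992224] [ 0.52048475 -0.04031205] lateral mm -1.5113363810030922 yaw 35.00786856822432 markyaw 34.33828197081046
```

The pointer is within about 1 mm of the orange mark. I'll let go of the post and compute the rest and stop angles from the picture.

```bash
python3 -m creep '[[0.5,0,0,0,0],[0.7,0,0,0,0],[0.7,0,0,0,0],[0.7,0,-5,0,0],[0.7,0,-11,-4,0]]'
python3 - <<'E'
from h import *
from g import go
t=read_camera("top");s=read_camera("scene")
C=np.array([.5957,.0107]);a=np.radians(34.2);ux=np.array([np.cos(a),np.sin(a)])
def pt(th,x,z):
    r=x*np.cos(th)-z*np.sin(th)-.055;return np.r_[C+ux*r,.067+x*np.sin(th)+z*np.cos(th)]
print("hinge",pt(0,0,0))
for d in (50,55,60,65,70,75,80): print("rest",d,proj(t,pt(np.radians(d),.14,.006)),proj(s,pt(np.radians(d),.14,.006)),pt(np.radians(d),.14,.01))
for d in (16,20,24,28,32): print("stop",d,proj(t,pt(np.radians(d),.075,0)),proj(s,pt(np.radians(d),.075,0)))
crop(s,"s2.png",255,170,345,260,6)
go(.5,-.1,.25,34)
E
```

```text
clock: 5.45
ee_pos: [0.6058, 0.1729, 0.0924]
eef_rot: [3.129, 0.003, -0.968]
wrist_force: [2.3, -0.1, 0.3]
grip_width: 0.06
grip_force: 0.0
hinge [ 0.55021057 -0.02021459  0.067     ]
rest 50 [273.20130769 170.37645846] [303.80073634 194.97162774] [0.61830396 0.02606164 0.1806741 ]
rest 55 [275.41123407 173.09791334] [300.71465427 192.60815953] [0.60985067 0.02031679 0.18741705]
rest 60 [277.79788339 176.1112937 ] [297.43283456 190.42954306] [0.60094348 0.01426347 0.19324356]
rest 65 [280.34055332 179.39178858] [293.98431841 188.45612845] [0.59165018 0.00794775 0.19810927]
rest 70 [283.01583222 182.91030434] [290.40004738 186.70621178] [0.5820415  0.0014177  0.20197717]
rest 75 [285.79789423 186.63378522] [286.71246453 185.19577883] [ 0.57219057 -0.00527699  0.20481781]
rest 80 [288.65887932 190.52566284] [282.95508608 183.93828899] [ 0.56217236 -0.01208536  0.20660957]
stop 16 [277.36022972 180.69714854] [299.01544405 215.88790451]
stop 20 [277.65114211 180.87652067] [298.56022966 214.63583233]
stop 24 [278.0198328  181.16896581] [297.99885382 213.38729885]
stop 28 [278.46538228 181.57440835] [297.33367469 212.14881053]
stop 32 [278.98641404 182.09213251] [296.56765154 210.92688318]
shift cm [ 16.3   25.18 -15.25] turn -89.2 | now [0.6156 0.1782 0.1   ] yaw -55.2 t 5.55 F [-0.5  0.3  0.5]
```

View pics/s2.png

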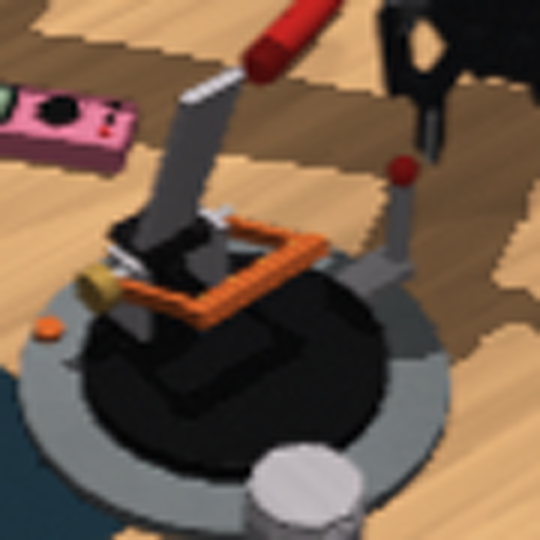

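The rest stands at about 72° and the stop at about 16–20°. I'll move to the front of the rest with the fingers shut.

```bash
cat >> g.py <<'E'
C=np.array([.5957,.0107]);A=np.radians(34.2);UX=np.array([np.cos(A),np.sin(A)]);UY=np.array([-UX[1],UX[0]])
def sw(x,y,z,yaw=None): # target in swivel coords
    p=C+UX*x+UY*y;go(p[0],p[1],z,yaw)
def where():
    o=ctrl.get_obs();d=o["ee_pos"][:2]-C;print("swivel xy",(d@UX).round(4),(d@UY).round(4),"z",o["ee_pos"][2].round(4))
E
python3 -m creep '[[0,0,0,-6,0],[0,0,3,-11,0],[0,0,9,-11,0],[0,0,15,-11,0],[0,0,21,-11,0]]';python3 -m creep '[[0,5,2,0,0],[0,10,2,0,0],[0,12.7,2,0,0],[0,12.7,2,0,0],[0,12.7,2,0,0]]'
python3 - <<'E'
from g import *
where()
for d in (72,64,56,48,40,32,26,22,18):
    t=np.radians(d);print(d,end=" ");sw(.12*np.cos(t)-.01*np.sin(t)-.055-.0135,0,.067+.12*np.sin(t)+.01*np.cos(t)+.019,-55.8)
E
```

```text
clock: 6.18
ee_pos: [0.4345, 0.054, 0.2061]
eef_rot: [-3.141, 0.0, -0.966]
wrist_force: [0.0, 0.7, 0.7]
grip_width: -0.0
grip_force: 0.0
clock: 6.8
ee_pos: [0.4913, -0.0606, 0.2059]
eef_rot: [3.141, 0.001, -0.967]
wrist_force: [-1.2, -0.1, -0.4]
grip_width: 0.0
grip_force: 0.0
swivel xy -0.1264 -0.0003 z 0.2059
72 shift cm [ 0.03 -8.55  0.26] turn 0.4 | now [ 0.4913 -0.0606  0.2059] yaw -55.4 t 6.8 F [-1.2 -0.1 -0.4]
64 shift cm [  0.04 -10.15   0.76] turn 0.4 | now [ 0.4913 -0.0606  0.2059] yaw -55.4 t 6.8 F [-1.2 -0.1 -0.4]
56 shift cm [  0.05 -11.67   1.48] turn 0.4 | now [ 0.4913 -0.0606  0.2059] yaw -55.4 t 6.8 F [-1.2 -0.1 -0.4]
48 shift cm [  0.06 -13.08   2.4 ] turn 0.4 | now [ 0.4913 -0.0606  0.2059] yaw -55.4 t 6.8 F [-1.2 -0.1 -0.4]
40 shift cm [  0.07 -14.34   3.5 ] turn 0.4 | now [ 0.4913 -0.0606  0.2059] yaw -55.4 t 6.8 F [-1.2 -0.1 -0.4]
32 shift cm [  0.08 -15.44   4.77] turn 0.4 | now [ 0.4913 -0.0606  0.2059] yaw -55.4 t 6.8 F [-1.2 -0.1 -0.4]
26 shift cm [  0.09 -16.14   5.82] turn 0.4 | now [ 0.4913 -0.0606  0.2059] yaw -55.4 t 6.8 F [-1.2 -0.1 -0.4]
22 shift cm [  0.09 -16.55   6.56] turn 0.4 | now [ 0.4913 -0.0606  0.2059] yaw -55.4 t 6.8 F [-1.2 -0.1 -0.4]
18 shift cm [  0.09 -16.9    7.32] turn 0.4 | now [ 0.4913 -0.0606  0.2059] yaw -55.4 t 6.8 F [-1.2 -0.1 -0.4]
```

```bash
python3 -m creep '[[0,0,-3,0.2,0],[0,0,-6,0.2,0],[0,0,-7,0.2,0],[0,0,-7.8,0.2,0],[0,0,-8.5,0.3,0]]';python3 -m creep '[[0,0,-0.8,0.2,0],[0,0,-1.6,0.5,0],[0,0,-2.4,0.9,0],[0,0,-3.1,1.2,0],[0,0,-3.8,1.7,0]]';python3 -m creep '[[0,0,-0.7,0.5,0],[0,0,-1.3,1,0],[0,0,-2,1.6,0],[0,0,-2.5,2.2,0],[0,0,-2.7,2.4,0]]'
python3 - <<'E'
from g import *
where()
for d in (36,32,28,26,24,22,20,18,16):
    t=np.radians(d);print(d,end=" ");sw(.12*np.cos(t)-.01*np.sin(t)-.055-.0135,0,.067+.12*np.sin(t)+.01*np.cos(t)+.019)
E
```

```text
clock: 7.42
ee_pos: [0.5608, -0.0129, 0.2031]
eef_rot: [3.139, 0.001, -0.967]
wrist_force: [-2.4, -2.8, 2.1]
grip_width: -0.0002
grip_force: 2.2
clock: 8.05
ee_pos: [0.5932, 0.0086, 0.186]
eef_rot: [3.141, -0.0, -0.967]
wrist_force: [-2.2, -3.6, 2.4]
grip_width: -0.0003
grip_force: 1.9
clock: 8.68
ee_pos: [0.616, 0.0245, 0.1617]
eef_rot: [-3.141, -0.0, -0.967]
wrist_force: [-1.5, -3.0, 3.6]
grip_width: 0.0002
grip_force: 1.6
swivel xy 0.0246 0.0 z 0.1617
36 shift cm [ 0.    0.19 -0.3 ] turn 0 | now [0.616  0.0245 0.1617] yaw -55.4 t 8.68 F [-1.5 -3.   3.6]
32 shift cm [ 0.   -0.34  0.36] turn 0 | now [0.616  0.0245 0.1617] yaw -55.4 t 8.68 F [-1.5 -3.   3.6]
28 shift cm [ 0.01 -0.82  1.05] turn 0 | now [0.616  0.0245 0.1617] yaw -55.4 t 8.68 F [-1.5 -3.   3.6]
26 shift cm [ 0.01 -1.04  1.41] turn 0 | now [0.616  0.0245 0.1617] yaw -55.4 t 8.68 F [-1.5 -3.   3.6]
24 shift cm [ 0.01 -1.25  1.77] turn 0 | now [0.616  0.0245 0.1617] yaw -55.4 t 8.68 F [-1.5 -3.   3.6]
22 shift cm [ 0.01 -1.44  2.14] turn 0 | now [0.616  0.0245 0.1617] yaw -55.4 t 8.68 F [-1.5 -3.   3.6]
20 shift cm [ 0.01 -1.63  2.52] turn 0 | now [0.616  0.0245 0.1617] yaw -55.4 t 8.68 F [-1.5 -3.   3.6]
18 shift cm [ 0.01 -1.8   2.91] turn 0 | now [0.616  0.0245 0.1617] yaw -55.4 t 8.68 F [-1.5 -3.   3.6]
16 shift cm [ 0.02 -1.95  3.3 ] turn 0 | now [0.616  0.0245 0.1617] yaw -55.4 t 8.68 F [-1.5 -3.   3.6]
```

Contact is steady at about 5 N. I'll go on down in small steps, watching the force.

```bash
python3 -m creep '[[0,0,-0.3,0.4,0],[0,0,-0.6,0.7,0],[0,0,-0.8,1.0,0],[0,0,-0.8,1.0,0],[0,0,-0.8,1.0,0]]';python3 -m creep '[[0,0,-0.1,0.2,0],[0,0,-0.2,0.4,0],[0,0,-0.3,0.6,0],[0,0,-0.4,0.7,0],[0,0,-0.4,0.7,0]]'; python3 g.py .6 0 .13
```

```text
clock: 9.3
ee_pos: [0.622, 0.0288, 0.152]
eef_rot: [-3.141, 0.0, -0.967]
wrist_force: [-0.5, -1.7, 2.5]
grip_width: 0.0006
grip_force: 1.1
clock: 9.93
ee_pos: [0.6253, 0.031, 0.1449]
eef_rot: [3.142, 0.0, -0.967]
wrist_force: [-0.6, -1.6, 3.6]
grip_width: -0.0001
grip_force: 1.4
shift cm [1.11 3.85 1.49] turn 0 | now [0.6253 0.031  0.1449] yaw -55.4 t 9.93 F [-0.6 -1.6  3.6]
```

```bash
python3 -m creep '[[0,0,-0.1,0.15,0],[0,0,-0.1,0.3,0],[0,0,-0.2,0.4,0],[0,0,-0.2,0.4,0],[0,0,-0.2,0.4,0]]';python3 -m creep '[[0,0,-0.1,0.15,0],[0,0,-0.1,0.3,0],[0,0,-0.2,0.4,0],[0,0,-0.2,0.4,0],[0,0,-0.2,0.4,0]]'
python3 - <<'E'
from h import *
s=read_camera("scene");crop(s,"s3.png",265,190,335,250,8)
E
```

```text
clock: 10.55
ee_pos: [0.6269, 0.0321, 0.141]
eef_rot: [-3.142, 0.0, -0.967]
wrist_force: [1.0, -1.4, 3.3]
grip_width: -0.0001
grip_force: 1.4
clock: 11.18
ee_pos: [0.6285, 0.0333, 0.1369]
eef_rot: [3.141, 0.0, -0.967]
wrist_force: [1.2, -1.7, 3.0]
grip_width: 0.0001
grip_force: 1.4
```

View pics/s3.png

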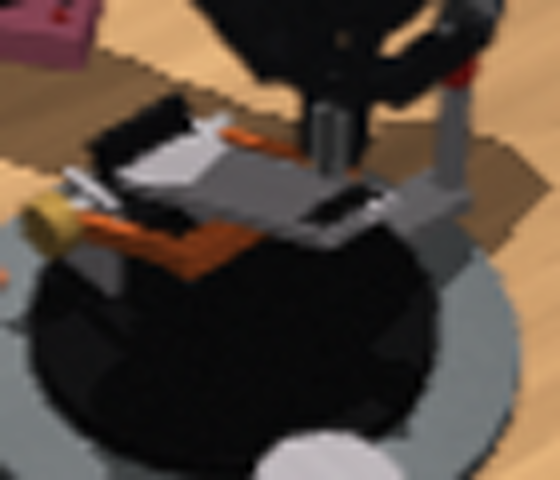

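The rest is now low, just above the fork. I'll continue in small steps until the force rises.

```bash
for i in 1; do python3 -m creep '[[0,0,-0.1,0.1,0],[0,0,-0.1,0.2,0],[0,0,-0.1,0.3,0],[0,0,-0.1,0.3,0],[0,0,-0.1,0.3,0]]'; done; python3 -m creep '[[0,0,-0.1,0.1,0],[0,0,-0.1,0.2,0],[0,0,-0.1,0.3,0],[0,0,-0.1,0.3,0],[0,0,-0.1,0.3,0]]'
```

```text
clock: 11.85
ee_pos: [0.6296, 0.0337, 0.1345]
eef_rot: [-3.141, -0.0, -0.967]
wrist_force: [-0.7, -2.3, 5.3]
grip_width: 0.0003
grip_force: 2.5
clock: 12.48
ee_pos: [0.6306, 0.0341, 0.1323]
eef_rot: [-3.141, -0.001, -0.967]
wrist_force: [-1.1, -3.2, 8.6]
grip_width: -0.0001
grip_force: 3.9
```

The force rose from 3 to 8.6 N over the last few mm, so the rest is on its stop. I'll retreat straight up and go to the meter.

```bash
python3 -m creep '[[0,0,0,-3,0],[0,0,0,-8,0],[1,0,0,-11,-6],[1,2,3,-11,-16],[1,6,6,-11,-26]]'; python3 g.py .4458 -.2879 .15 22.2
```

```text
clock: 13.1
ee_pos: [0.6143, -0.0479, 0.2405]
eef_rot: [-3.14, 0.001, -0.505]
wrist_force: [0.2, -0.4, 0.3]
grip_width: 0.0543
grip_force: 0.0
shift cm [-3.15 29.17  9.01] turn -51.1 | now [ 0.6143 -0.0479  0.2405] yaw -28.9 t 13.1 F [ 0.2 -0.4  0.3]
```

```bash
python3 -m creep '[[1,-0.6,5.8,0,-10],[1,-1.2,11.6,0,-20],[1,-1.8,17.4,1,-30],[1,-2.5,23.2,3,-40],[1,-3.1,28.5,5,-50]]'; python3 g.py .4458 -.2879 .1 22.2
python3 - <<'E'
from h import *
t=read_camera("top");s=read_camera("scene")
def chk(): pass
b=blobs(s,(20,100,60),(35,255,255),4,(165,230,230,270))
if b:
    r=cv2.minAreaRect(np.vstack([k[2] for k in b]));print(r)
C=np.array([.5957,.0107]);a=np.radians(34.2);ux=np.array([np.cos(a),np.sin(a)]);uy=np.array([-ux[1],ux[0]])
for d in (16,18,20,22,24):
    th=np.radians(d);x,z=.14,.010
    q=[np.r_[C+ux*(x*np.cos(th)-z*np.sin(th)-.055)+uy*y,.067+x*np.sin(th)+z*np.cos(th)] for y in(-.02,.02)]
    print(d,[proj(s,p).round(1).tolist() for p in q],[proj(t,p).round(1).tolist() for p in q])
crop(s,"s4.png",265,190,335,250,8)
E
```

```text
clock: 13.72
ee_pos: [0.4467, -0.2827, 0.1899]
eef_rot: [-3.141, -0.001, 0.365]
wrist_force: [0.3, -0.6, 1.0]
grip_width: 0.0858
grip_force: 0.0
shift cm [-0.28  0.46  8.98] turn -1.3 | now [ 0.4467 -0.2827  0.1899] yaw 20.9 t 13.72 F [ 0.3 -0.6  1. ]
((196.47705078125, 249.052490234375), (37.906002044677734, 15.173855781555176), 23.629377365112305)
16 [[316.0, 217.2], [319.1, 209.1]] [[270.3, 156.4], [257.9, 165.0]]
18 [[315.5, 216.0], [318.6, 207.9]] [[270.6, 156.6], [258.1, 165.2]]
20 [[315.0, 214.8], [318.1, 206.7]] [[270.9, 156.8], [258.4, 165.5]]
22 [[314.4, 213.6], [317.5, 205.5]] [[271.3, 157.0], [258.7, 165.8]]
24 [[313.7, 212.5], [316.9, 204.3]] [[271.7, 157.4], [259.1, 166.1]]
```

View pics/s4.png

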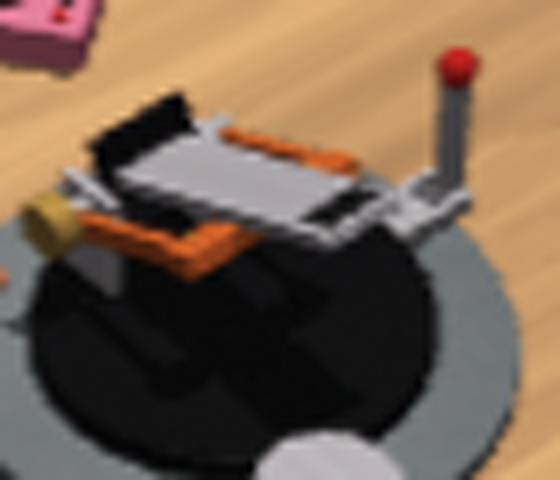

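The rest lies down on the fork with its far edge at about crop (332,237)–(390,197). That doesn't fit my predicted corners, so I'll check the frame with the ball and marks.

Run:
```python
from h import *
t=read_camera("top");s=read_camera("scene")
C=np.array([.5957,.0107]);a=np.radians(34.2);ux=np.array([np.cos(a),np.sin(a)]);uy=np.array([-ux[1],ux[0]])
P=lambda x,y,z:np.r_[C+ux*x+uy*y,z]
print("ball pred",proj(t,P(0,.125,.087)),proj(s,P(0,.125,.087)))
rt=blobs(t,(0,120,50),(4,255,255),3,(225,190,262,225));rs=blobs(s,(0,120,50),(4,255,255),3,(310,190,335,205))
print([b[0] for b in rt],[b[0] for b in rs]);print(tri(t,rt[0][0],s,rs[0][0]))
for n,c,roi in(("t",t,(240,140,320,215)),("s",s,(265,190,325,230))):
    h=cv2.cvtColor(c["pixels"],cv2.COLOR_BGR2HSV);m=cv2.inRange(h,np.array((0,0,105)),np.array((179,50,255)))
    x0,y0,x1,y1=roi;k=np.zeros_like(m);k[y0:y1,x0:x1]=m[y0:y1,x0:x1]
    print(n,[(cv2.contourArea(q),cv2.boxPoints(cv2.minAreaRect(q)).round(1).tolist()) for q in cv2.findContours(k,0,1)[0] if cv2.contourArea(q)>25])
    og=blobs(c,(4,130,80),(20,255,255),10,(265,195,325,228) if n=="s" else (240,150,320,215))
    print(n,"orange",[(b[0].round(1).tolist(),b[1],cv2.boxPoints(cv2.minAreaRect(b[2])).round(1).tolist()) for b in og[:4]])
for th in (16,20,24):
    T=np.radians(th)
    for x,z in((.008,.01),(.14,.01)):
        r,zz=x*np.cos(T)-z*np.sin(T)-.055,.067+x*np.sin(T)+z*np.cos(T)
        print(th,x,[proj(t,P(r,y,zz)).round(1).tolist() for y in(-.02,.02)],[proj(s,P(r,y,zz)).round(1).tolist() for y in(-.02,.02)])
cv2.imwrite("pics/both5.png",np.hstack([cv2.resize(t["pixels"][140:230,240:320],(400,450),interpolation=2),cv2.resize(s["pixels"][185:235,265:315+10],(400,333),interpolation=2)[:333] if 0 else cv2.copyMakeBorder(cv2.resize(s["pixels"][190:240,265:330],(400,308),interpolation=2),0,142,0,0,0)]))
```

```text
ball pred [242.89440455 212.55942099] [304.04458845 191.30531186]
[] [array([321.66666667, 197.80701754])]Traceback (most recent call last):
  File "<stdin>", line 7, in <module>
IndexError: list index out of range
```

The ball is at scene (321.7,197.8), not the predicted (304,191). My sideways retreat dragged the post back. I'll re-measure the turntable.

```bash
cat > meas.py <<'E'
from h import *
C=np.array([.5957,.0107])
def meas(verbose=1):
    t=read_camera("top");s=read_camera("scene")
    rt=blobs(t,(0,120,50),(4,255,255),2,(222,150,262,235));rs=blobs(s,(0,120,50),(4,255,255),3,(295,185,335,210))
    print([b[0].round(1).tolist() for b in rt],[b[0].round(1).tolist() for b in rs])
    if rt and rs: B,e=tri(t,rt[0][0],s,rs[0][0])
    else: B,e=on(s,rs[0][0],.087),0
    d=B[:2]-C;a=np.arctan2(d[1],d[0])-np.pi/2;print("ball",B.round(4),e,"r",np.linalg.norm(d),"yaw",np.degrees(a))
    return t,s,a
def P(a,x,y,z):
    u=np.array([np.cos(a),np.sin(a)]);return np.r_[C+u*x+np.array([-u[1],u[0]])*y,z]
E
python3 - <<'E'
from meas import *
t,s,a=meas()
for n,c,roi in(("t",t,(240,140,320,215)),("s",s,(265,190,325,230))):
    og=blobs(c,(4,130,80),(20,255,255),10,(265,195,325,228) if n=="s" else (240,150,320,215))
    print(n,"orange",[(b[0].round(1).tolist(),b[1],cv2.boxPoints(cv2.minAreaRect(b[2])).round(1).tolist()) for b in og[:4]])
for th in (16,20,24,28):
    T=np.radians(th)
    for x,z in((.14,.01),):
        r,zz=x*np.cos(T)-z*np.sin(T)-.055,.067+x*np.sin(T)+z*np.cos(T)
        print(th,x,[proj(t,P(a,r,y,zz)).round(1).tolist() for y in(-.02,.02)],[proj(s,P(a,r,y,zz)).round(1).tolist() for y in(-.02,.02)])
E
python3 g.py .4458 -.2879 .06 22.2
```

```text
[[234.1, 188.6]] [[321.7, 197.9]]
ball [0.5903 0.1366 0.0886] 0.0011474949941196345 r 0.12606404065427596 yaw 2.4691763317371818
t orange [([295.0, 188.1], 140.0, [[287.3999938964844, 175.39999389648438], [296.29998779296875, 173.1999969482422], [305.0, 208.0], [296.1000061035156, 210.1999969482422]]), ([266.7, 187.2], 108.0, [[263.0, 177.0], [271.0, 177.0], [271.0, 205.0], [263.0, 205.0]])]
s orange [([283.1, 218.7], 70.5, [[267.1000061035156, 220.89999389648438], [268.20001220703125, 213.39999389648438], [296.20001220703125, 217.60000610351562], [295.1000061035156, 225.10000610351562]]), ([302.6, 208.6], 27.5, [[292.5, 208.3000030517578], [293.20001220703125, 205.1999969482422], [310.29998779296875, 208.6999969482422], [309.70001220703125, 211.6999969482422]])]
16 0.14 [[286.6, 155.0], [271.5, 156.0]] [[306.0, 223.7], [315.4, 217.9]]
20 0.14 [[286.7, 155.6], [271.4, 156.6]] [[305.3, 220.9], [314.7, 215.1]]
24 0.14 [[286.7, 156.5], [271.4, 157.5]] [[304.4, 218.1], [313.9, 212.3]]
28 0.14 [[286.8, 157.6], [271.4, 158.6]] [[303.4, 215.2], [312.9, 209.5]]
shift cm [-0.52  0.48 13.11] turn -1.6 | now [ 0.4488 -0.2816  0.1911] yaw 20.6 t 14.03 F [-0.2  0.3  0.8]
```

The turntable is at yaw 2.5°, and the rest is at about 21° on its stop. I'll go back to the post and turn it again, and this time leave straight up.

```bash
python3 - <<'E'
from g import *
go(.5903,.1366,.19,-87.5)
E
python3 -m creep '[[1,1,-4,0,10],[1,2,-9,0,20],[1,3,-14,0,30],[1,4,-19,0,40],[1,4.5,-24,0,50]]'; python3 g.py .5903 .1366 .15 -87.5
```

```text
shift cm [ 27.96 -34.17   0.13] turn 108.1 | now [ 0.4488 -0.2816  0.1911] yaw 20.6 t 14.03 F [-0.2  0.3  0.8]
clock: 14.65
ee_pos: [0.4095, -0.0486, 0.1918]
eef_rot: [-3.14, -0.002, -0.469]
wrist_force: [0.3, -0.5, 0.5]
grip_width: 0.0853
grip_force: 0.0
shift cm [  7.76 -24.68   4.23] turn 60.7 | now [ 0.4095 -0.0486  0.1918] yaw -26.8 t 14.65 F [ 0.3 -0.5  0.5]
```

```bash
python3 -m creep '[[1,1.6,-5,0,10],[1,3.2,-10,0,20],[1,4.8,-15,0,30],[1,6.3,-20,0,40],[1,7.7,-24.7,0,50]]'; python3 g.py .5903 .1366 .12 -87.5
```

```text
clock: 15.28
ee_pos: [0.5898, 0.1383, 0.1915]
eef_rot: [-3.14, 0.001, -1.341]
wrist_force: [0.3, -0.4, 0.8]
grip_width: 0.0851
grip_force: 0.0
shift cm [ 0.18 -0.01  7.15] turn 10.6 | now [0.5898 0.1383 0.1915] yaw -76.9 t 15.28 F [ 0.3 -0.4  0.8]
```

```bash
python3 -m creep '[[1,0.2,0,3,6],[1,0.2,0,8,10.6],[1,0.2,0,13,10.6],[0.3,0.2,0,13,10.6],[0,0.2,0,13,10.6]]';python3 -m creep '[[0,0,0,0,0],[0,0,0,0,0],[0,0,0,0,0],[0,0,0,0,0],[0,0,0,0,0]]'
python3 - <<'E'
from g import *
for a in (96.5,100,104,108.5,113,117,121,124.8):
    p=C+.125*np.array([np.cos(np.radians(a)),np.sin(np.radians(a))]);print(a,end=" ");go(p[0],p[1],.062,a-180)
E
```

```text
clock: 15.9
ee_pos: [0.5905, 0.1343, 0.0631]
eef_rot: [-3.138, 0.001, -1.521]
wrist_force: [-0.2, 0.7, 1.0]
grip_width: 0.0513
grip_force: 0.0
clock: 16.52
ee_pos: [0.5899, 0.1333, 0.0633]
eef_rot: [-3.139, 0.001, -1.523]
wrist_force: [-1.3, 2.1, 6.9]
grip_width: 0.013
grip_force: 58.2
96.5 shift cm [-0.2   0.83  0.13] turn -3.8 | now [0.5899 0.1333 0.0633] yaw -87.3 t 16.52 F [-1.3  2.1  6.9]
100 shift cm [-0.13  1.58  0.12] turn -7.3 | now [0.5899 0.1333 0.0633] yaw -87.3 t 16.52 F [-1.3  2.1  6.9]
104 shift cm [0.01 2.45 0.12] turn -11.3 | now [0.5899 0.1333 0.0633] yaw -87.3 t 16.52 F [-1.3  2.1  6.9]
108.5 shift cm [0.24 3.4  0.12] turn -15.8 | now [0.5899 0.1333 0.0633] yaw -87.3 t 16.52 F [-1.3  2.1  6.9]
113 shift cm [0.55 4.33 0.12] turn -20.3 | now [0.5899 0.1333 0.0633] yaw -87.3 t 16.52 F [-1.3  2.1  6.9]
117 shift cm [0.88 5.14 0.11] turn -24.3 | now [0.5899 0.1333 0.0633] yaw -87.3 t 16.52 F [-1.3  2.1  6.9]
121 shift cm [1.26 5.92 0.11] turn -28.3 | now [0.5899 0.1333 0.0633] yaw -87.3 t 16.52 F [-1.3  2.1  6.9]
124.8 shift cm [1.68 6.64 0.11] turn -32.1 | now [0.5899 0.1333 0.0633] yaw -87.3 t 16.52 F [-1.3  2.1  6.9]
```

```bash
python3 -m creep '[[0,-0.1,1.4,0,-6.5],[0,0.1,2.8,0,-13],[0,0.5,4.2,0,-19.5],[0,1.05,5.5,0,-26],[0,1.7,6.6,0,-32]]'; python3 p.py; python3 g.py .5245 .1143 .062 -55.4
```

```text
clock: 17.15
ee_pos: [0.5262, 0.1121, 0.0633]
eef_rot: [-3.136, -0.003, -0.961]
wrist_force: [6.8, -5.1, 4.4]
grip_width: 0.0127
grip_force: 58.7
[[ 82  89  74  65  67  76  95 113 128 136]
 [ 66  67  68  77  88 100 122 132 135 137]
 [ 62  64  81 112 132 129 135 138 138 137]
 [ 65  76 103 146 171 159 146 139 137 137]
 [ 83 102 124 158 182 180 160 143 138 137]
 [114 128 136 151 171 182 169 144 139 138]
 [134 136 137 141 153 167 164 155 161 158]
 [138 138 138 138 141 151 166 176 187 183]]
c [0.59480489 0.0084011 ] mark r 0.1252808716141452 pt [299.92857143 215.64468864] [ 0.51966032 -0.03990253] lateral mm 0.7243613211453461 yaw 32.7332879175034 markyaw 33.06456816208795
c [0.5966 0.013 ] mark r 0.12932631490245425 pt [299.92857143 215.64468864] [ 0.51966032 -0.03990253] lateral mm -0.3916790368300241 yaw 34.51180883623331 markyaw 34.33828197081046
shift cm [-0.27 -0.16  0.13] turn 0.5 | now [0.5247 0.1111 0.0633] yaw -54.9 t 17.2 F [ 3.  -6.4  4.6]
```

```bash
python3 -m creep '[[0.3,0,0,0,0],[0.5,0,0,0,0],[0.5,0,0,-3,0],[0.5,0,0,-8,0],[0.5,0,0,-14,0]]'
python3 - <<'E'
from meas import *
from g import go
t,s,a=meas();import p
go(.42,-.09,.2,-6)
E
```

```text
clock: 17.82
ee_pos: [0.5232, 0.1127, 0.2015]
eef_rot: [3.139, 0.001, -0.964]
wrist_force: [0.4, -0.1, -0.7]
grip_width: 0.0427
grip_force: 0.0
[] [[303.6, 190.9]]
ball [0.5229 0.1141 0.087 ] 0 r 0.12647721476743554 yaw 35.16421937021223
[[ 66  69  66  65  70  77  90 110 127 134]
 [ 62  62  64  81 101 113 122 130 134 136]
 [ 61  62  74 109 146 157 149 139 136 136]
 [ 64  72  92 131 169 183 170 145 136 136]
 [ 82 100 115 136 164 187 178 148 135 134]
 [112 126 131 136 152 175 173 143 131 134]
 [132 135 136 137 142 154 160 149 152 154]
 [136 136 138 136 137 146 163 173 183 180]]
c [0.59480489 0.0084011 ] mark r 0.1252808716141452 pt [300.2248996 215.062249 ] [ 0.5212884  -0.04076788] lateral mm -1.5538642854828268 yaw 33.77522851401995 markyaw 33.06456816208795
c [0.5966 0.013 ] mark r 0.12932631490245425 pt [300.2248996 215.062249 ] [ 0.5212884  -0.04076788] lateral mm -2.677346641258356 yaw 35.524518681914984 markyaw 34.33828197081046
shift cm [10.72 20.31  0.32] turn -49.2 | now [0.5257 0.1138 0.2049] yaw -55.2 t 17.98 F [-0.   0.1 -1. ]
```

The pointer is within about 2.5 mm of the mark after release. Now the meter.

```bash
python3 -m creep '[[1,2,4,0,-10],[1,4,8,0,-20],[1,6,12,0,-30],[1,8,16,0,-40],[1,10.7,20.3,0,-49]]'; python3 g.py .4458 -.2879 .15 22.2
```

```text
clock: 18.6
ee_pos: [0.4167, -0.0917, 0.2001]
eef_rot: [3.141, 0.002, -0.103]
wrist_force: [0.5, -0.6, -0.9]
grip_width: 0.0855
grip_force: 0.0
shift cm [ 4.93 19.21  5.  ] turn -28.1 | now [ 0.4167 -0.0917  0.2001] yaw -5.9 t 18.6 F [ 0.5 -0.6 -0.9]
```

```bash
python3 -m creep '[[1,1,5,0,-9],[1,2.5,10,0,-18],[1,4,15,1,-28],[1,4.9,19.2,4,-28],[1,4.9,19.2,5,-28]]'
python3 - <<'E'
from g import go
from h import *
go(.4458,-.2879,.025,22.2)
s=read_camera("scene")
b=blobs(s,(20,100,60),(35,255,255),4,(165,230,230,270));print(cv2.minAreaRect(np.vstack([k[2] for k in b])))
# predicted outline of assumed meter in scene
c=np.array([.4643,-.2803]);y=np.radians(22.2);ux=np.array([np.cos(y),np.sin(y)]);uy=np.array([-ux[1],ux[0]])
pts=np.array([proj(s,np.r_[c+ux*i+uy*j,z]) for i in(-.06,.06) for j in(-.023,.023) for z in(0,.024)],np.float32);print(cv2.minAreaRect(pts))
E
```

```text
clock: 19.23
ee_pos: [0.4442, -0.2888, 0.1474]
eef_rot: [-3.137, 0.005, 0.375]
wrist_force: [0.3, 0.1, -0.8]
grip_width: 0.0853
grip_force: 0.0
shift cm [ 0.24  0.02 12.24] turn -0.7 | now [ 0.4442 -0.2888  0.1474] yaw 21.5 t 19.23 F [ 0.3  0.1 -0.8]
((196.24098205566406, 248.94918823242188), (38.42134475708008, 15.173855781555176), 23.629377365112305)
((197.11962890625, 249.2709197998047), (40.3691520690918, 16.47212791442871), 23.659622192382812)
```

```bash
python3 -m creep '[[1,0.2,0,5,-0.7],[1,0.2,0,10,-0.7],[1,0.2,0,12.1,-0.7],[1,0.2,0,12.1,-0.7],[0.4,0.2,0,12.1,-0.7]]'; python3 -m creep '[[0,0,0,0,0],[0,0,0,0,0],[0,0,0,0,0],[0,0,0,0,0],[0,0,0,0,0]]'; python3 g.py .4 -.15 .2 34.8
```

```text
clock: 19.9
ee_pos: [0.4487, -0.2861, 0.0313]
eef_rot: [3.14, -0.002, 0.393]
wrist_force: [-0.0, -0.3, 0.5]
grip_width: 0.0699
grip_force: 0.0
clock: 20.52
ee_pos: [0.4489, -0.2867, 0.0321]
eef_rot: [3.139, -0.003, 0.392]
wrist_force: [-0.1, 1.8, 5.3]
grip_width: 0.0442
grip_force: 62.0
shift cm [  0.75 -14.46 -16.83] turn -12.3 | now [ 0.4489 -0.2867  0.0321] yaw 22.5 t 20.52 F [-0.1  1.8  5.3]
```

The meter is gripped (44 mm). I'll lift it, rotate it and carry it over the rest.

```bash
sed -i 's/radians(34.2)/radians(34.8)/' g.py; python3 -m creep '[[0,0,0,-3,0],[0,0,0,-8,-3],[0,0,-3,-13,-6],[0,0,-7,-17,-9],[0,0.7,-12,-19,-12.3]]'
python3 - <<'E'
from g import *
sw(-.0148,0,.18,34.8)
E
```

```text
clock: 21.15
ee_pos: [0.4082, -0.1722, 0.2227]
eef_rot: [3.139, -0.004, 0.606]
wrist_force: [0.6, 1.1, -2.0]
grip_width: 0.0439
grip_force: 62.1
shift cm [24.33 -4.37  4.35] turn -0.1 | now [ 0.4082 -0.1722  0.2227] yaw 34.7 t 21.15 F [ 0.6  1.1 -2. ]
```

```bash
python3 -m creep '[[0,5,-1,0,0],[0,10,-2,0,0],[0,15,-3,0,0],[0,20,-4,1,0],[0,24.3,-4.4,2.5,0]]'
python3 - <<'E'
from g import *
from h import *
where()
t=read_camera("top");s=read_camera("scene")
o=ctrl.get_obs();tcp=o["ee_pos"];w=o["eef_rot"][2];u=np.array([np.cos(w),np.sin(w)]);v=np.array([-u[1],u[0]])
for off in(.012,.017,.022):
  for n,c in(("t",t),("s",s)):
    q=np.array([proj(c,np.r_[tcp[:2]+u*(off+i)+v*j,tcp[2]-.032+z]) for i in(-.06,.06) for j in(-.023,.023) for z in(0,.024)],np.float32)
    print(off,n,cv2.boundingRect(q),q[[5,7]].round(1).tolist(),q[[0,2]].round(1).tolist())
for n,c,roi in(("t",t,(225,130,335,240)),("s",s,(250,150,345,240))):
    b=blobs(c,(20,100,60),(35,255,255),4,roi);print(n,[(k[1],cv2.boundingRect(k[2])) for k in b], cv2.boundingRect(np.vstack([k[2] for k in b])))
sw(-.0148,0,.16,34.8)
E
```

```text
clock: 21.78
ee_pos: [0.5838, 0.0034, 0.1955]
eef_rot: [3.142, -0.002, 0.607]
wrist_force: [-0.3, 0.3, -1.1]
grip_width: 0.044
grip_force: 62.1
swivel xy -0.0139 0.0008 z 0.1955
0.012 t (258, 155, 44, 52) [[273.3999938964844, 155.6999969482422], [258.29998779296875, 166.39999389648438]] [[301.6000061035156, 195.8000030517578], [286.79998779296875, 206.39999389648438]]
0.012 s (273, 183, 42, 23) [[311.20001220703125, 199.3000030517578], [314.79998779296875, 190.10000610351562]] [[273.3999938964844, 198.1999969482422], [277.70001220703125, 189.1999969482422]]
0.017 t (257, 154, 44, 51) [[272.20001220703125, 154.10000610351562], [257.1000061035156, 164.8000030517578]] [[300.3999938964844, 194.1999969482422], [285.6000061035156, 204.8000030517578]]
0.017 s (274, 183, 43, 23) [[312.8999938964844, 199.60000610351562], [316.3999938964844, 190.39999389648438]] [[274.8999938964844, 198.5], [279.20001220703125, 189.5]]
0.022 t (255, 152, 45, 52) [[271.0, 152.5], [256.0, 163.1999969482422]] [[299.20001220703125, 192.60000610351562], [284.3999938964844, 203.1999969482422]]
0.022 s (276, 183, 42, 23) [[314.5, 199.89999389648438], [318.0, 190.6999969482422]] [[276.5, 198.8000030517578], [280.70001220703125, 189.8000030517578]]
t [(227.0, (278, 186, 24, 20))] (278, 186, 24, 20)
s [(267.0, (276, 185, 41, 20))] (276, 185, 41, 20)
shift cm [-0.17  0.13  3.27] turn 0.1 | now [0.5843 0.0043 0.1927] yaw 34.9 t 21.88 F [-1.  -0.3 -3. ]
```

The meter sits in the grip as assumed, with its centre about 16 mm ahead of the TCP. I'll lower it slowly, watching the force.

```bash
python3 -m creep '[[0,-0.1,0.1,1.5,0],[0,-0.1,0.1,2.5,0],[0,-0.1,0.1,3.3,0],[0,-0.1,0.1,3.3,0],[0,-0.1,0.1,3.3,0]]';  python3 -m creep '[[0,0,0,0.2,0],[0,0,0,0.4,0],[0,0,0,0.6,0],[0,0,0,0.6,0],[0,0,0,0.6,0]]'; python3 -m creep '[[0,0,0,0.2,0],[0,0,0,0.4,0],[0,0,0,0.6,0],[0,0,0,0.6,0],[0,0,0,0.6,0]]'
```

```text
clock: 22.5
ee_pos: [0.5829, 0.0002, 0.1626]
eef_rot: [3.141, -0.001, 0.606]
wrist_force: [-0.3, -0.1, -1.6]
grip_width: 0.044
grip_force: 62.1
clock: 23.12
ee_pos: [0.5827, 0.0004, 0.1561]
eef_rot: [3.142, 0.0, 0.606]
wrist_force: [0.9, -0.2, -1.3]
grip_width: 0.044
grip_force: 62.1
clock: 23.75
ee_pos: [0.5834, 0.0006, 0.1508]
eef_rot: [3.141, -0.002, 0.606]
wrist_force: [-0.7, 0.5, 3.7]
grip_width: 0.0439
grip_force: 62.7
```

```bash
python3 -m creep '[[0,0,0,0.1,0],[0,0,0,0.2,0],[0,0,0,0.3,0],[0,0,0,0.3,0],[0,0,0,0.3,0]]'; python3 -m creep '[[0,0,0,0.1,0],[0,0,0,0.2,0],[0,0,0,0.3,0],[0,0,0,0.3,0],[0,0,0,0.3,0]]'
```

```text
clock: 24.38
ee_pos: [0.5838, 0.0007, 0.148]
eef_rot: [3.14, -0.003, 0.607]
wrist_force: [0.3, 1.4, 6.0]
grip_width: 0.0443
grip_force: 63.0
clock: 25.0
ee_pos: [0.5833, 0.0003, 0.1449]
eef_rot: [3.141, -0.002, 0.606]
wrist_force: [0.1, -0.2, 5.8]
grip_width: 0.0441
grip_force: 63.1
```

The force has levelled off at about 8 N net, so the meter is pivoting in the grip. I'll continue.

```bash
python3 -m creep '[[0,0,0,0.2,0],[0,0,0,0.3,0],[0,0,0,0.5,0],[0,0,0,0.5,0],[0,0,0,0.5,0]]'; python3 -m creep '[[0,0,0,0.2,0],[0,0,0,0.3,0],[0,0,0,0.5,0],[0,0,0,0.5,0],[0,0,0,0.5,0]]'
```

```text
clock: 25.62
ee_pos: [0.5823, -0.0001, 0.1395]
eef_rot: [3.141, 0.001, 0.606]
wrist_force: [-1.4, -0.3, 5.7]
grip_width: 0.0443
grip_force: 63.2
clock: 26.25
ee_pos: [0.5816, -0.0006, 0.1342]
eef_rot: [-3.141, 0.003, 0.606]
wrist_force: [-2.8, -2.0, 6.5]
grip_width: 0.0438
grip_force: 63.4
```

```bash
python3 -m creep '[[0,0,0,0.1,0],[0,0,0,0.2,0],[0,0,0,0.3,0],[0,0,0,0.3,0],[0,0,0,0.3,0]]'; python3 -m creep '[[0,0,0,0.1,0],[0,0,0,0.2,0],[0,0,0,0.3,0],[0,0,0,0.3,0],[0,0,0,0.3,0]]'
```

```text
clock: 26.88
ee_pos: [0.5823, -0.0003, 0.1334]
eef_rot: [3.141, 0.001, 0.606]
wrist_force: [-5.7, -0.7, 14.5]
grip_width: 0.044
grip_force: 64.3
clock: 27.5
ee_pos: [0.583, 0.0, 0.1326]
eef_rot: [3.14, -0.001, 0.607]
wrist_force: [-7.7, 1.5, 23.8]
grip_width: 0.0441
grip_force: 65.3
```

The force has risen sharply, so I'll back off a little and look.

```bash
python3 -m creep '[[0,0,0,-0.2,0],[0,0,0,-0.4,0],[0,0,0,-0.5,0],[0,0,0,-0.5,0],[0,0,0,-0.5,0]]'
python3 - <<'E'
from h import *
t=read_camera("top");s=read_camera("scene")
cv2.imwrite("pics/both6.png",np.hstack([cv2.resize(t["pixels"][145:225,240:320],(400,400),interpolation=2),cv2.resize(s["pixels"][180:230,265:315],(400,400),interpolation=2)]))
E
```

```text
clock: 28.12
ee_pos: [0.582, -0.0004, 0.1338]
eef_rot: [3.142, 0.002, 0.606]
wrist_force: [-2.6, -2.0, 7.9]
grip_width: 0.0442
grip_force: 63.5
```

View pics/both6.png

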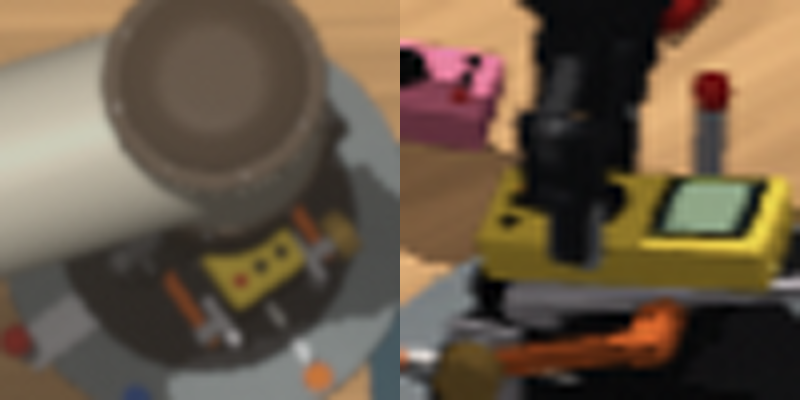

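In the scene half the meter lies nearly parallel to the bar, with the foot end (at 485,275) perhaps still slightly high. In the top half the foot edge runs (240,310)–(307,262). I'll compare that with projected poses.

Run:
```python
from meas import *
t=read_camera("top");s=read_camera("scene");a=np.radians(34.8)
print("obs top foot-top corners (288,207),(301.4,197.4); scene obs near foot bottom",485/8-50+265,275/8+180,"screen near bottom",770/8-50+265,290/8+180,"screen near top",765/8-50+265,262/8+180,"screen far top",795/8-50+265,180/8+180)
for th in(19,21):
  T=np.radians(th)
  R=lambda x,y,z:P(a,x*np.cos(T)-z*np.sin(T)-.055,y,.067+x*np.sin(T)+z*np.cos(T))
  print("bar near edge",th,proj(s,R(.008,-.02,.01)).round(1),proj(s,R(.14,-.02,.01)).round(1))
  for x in(.062,.068,.074,.08):
    print(th,x,"top",[proj(t,R(x-.06,y,.034)).round(1).tolist() for y in(.023,-.023)],"s footb",proj(s,R(x-.06,-.023,.01)).round(1),"scr nb",proj(s,R(x+.06,-.023,.01)).round(1),"nt",proj(s,R(x+.06,-.023,.034)).round(1),"ft",proj(s,R(x+.06,.023,.034)).round(1))
```

```text
obs top foot-top corners (288,207),(301.4,197.4); scene obs near foot bottom 275.625 214.375 screen near bottom 311.25 216.25 screen near top 310.625 212.75 screen far top 314.375 202.5
bar near edge 19 [277.  217.9] [315.4 215.3]
19 0.062 top [[288.0, 209.6], [302.1, 199.5]] s footb [275.  218.6] scr nb [309.7 216.3] nt [307.5 210.4] ft [311.1 201.1]
19 0.068 top [[286.8, 207.8], [300.8, 197.7]] s footb [276.7 218.5] scr nb [311.5 216.2] nt [309.3 210.2] ft [312.9 200.9]
19 0.074 top [[285.5, 206.0], [299.6, 195.9]] s footb [278.4 218.4] scr nb [313.3 216. ] nt [311.2 210.1] ft [314.7 200.8]
19 0.08 top [[284.2, 204.2], [298.4, 194.0]] s footb [280.1 218.2] scr nb [315.1 215.9] nt [313. 210.] ft [316.5 200.6]
bar near edge 21 [276.9 217.8] [314.8 214.1]
21 0.062 top [[288.3, 210.0], [302.3, 199.9]] s footb [274.9 218.6] scr nb [309.2 215.2] nt [306.8 209.3] ft [310.4 200. ]
21 0.068 top [[287.0, 208.2], [301.1, 198.1]] s footb [276.6 218.4] scr nb [311.  215.1] nt [308.5 209.1] ft [312.1 199.8]
21 0.074 top [[285.8, 206.4], [299.9, 196.2]] s footb [278.2 218.3] scr nb [312.8 214.9] nt [310.3 209. ] ft [313.9 199.6]
21 0.08 top [[284.5, 204.6], [298.7, 194.4]] s footb [279.9 218.1] scr nb [314.6 214.7] nt [312.1 208.8] ft [315.7 199.4]
```

The foot is about 15 mm high, so it's sitting on top of the lip. I'll lift a little, shift 9 mm up the rest, then lower again.

```bash
python3 -m creep '[[0,0,0,-0.4,0],[0,0.4,0,-0.7,0],[0,0.9,0,-0.7,0],[0,0.9,0,-0.5,0],[0,0.9,0,-0.3,0]]'; python3 -m creep '[[0,0,0,0.1,0],[0,0,0,0.3,0],[0,0,0,0.4,0],[0,0,0,0.4,0],[0,0,0,0.4,0]]';python3 -m creep '[[0,0,0,0.1,0],[0,0,0,0.2,0],[0,0,0,0.3,0],[0,0,0,0.3,0],[0,0,0,0.3,0]]'
```

```text
clock: 28.95
ee_pos: [0.5897, 0.0053, 0.136]
eef_rot: [-3.141, 0.001, 0.606]
wrist_force: [-4.6, -2.9, 6.4]
grip_width: 0.0441
grip_force: 63.2
clock: 29.58
ee_pos: [0.5894, 0.0052, 0.1322]
eef_rot: [-3.141, 0.002, 0.606]
wrist_force: [-5.0, -2.5, 5.8]
grip_width: 0.0443
grip_force: 63.4
clock: 30.2
ee_pos: [0.5893, 0.0051, 0.1292]
eef_rot: [-3.141, 0.002, 0.606]
wrist_force: [-6.5, -3.0, 6.0]
grip_width: 0.0443
grip_force: 63.5
```

Now it's pivoting further down. I'll continue until the force rises.

```bash
python3 -m creep '[[0,0,0,0.1,0],[0,0,0,0.2,0],[0,0,0,0.3,0],[0,0,0,0.3,0],[0,0,0,0.3,0]]';python3 -m creep '[[0,0,0,0.1,0],[0,0,0,0.2,0],[0,0,0,0.2,0],[0,0,0,0.2,0],[0,0,0,0.2,0]]'
```

```text
clock: 30.82
ee_pos: [0.5893, 0.0051, 0.1262]
eef_rot: [-3.141, 0.002, 0.606]
wrist_force: [-6.1, -2.7, 6.0]
grip_width: 0.044
grip_force: 63.6
clock: 31.45
ee_pos: [0.5895, 0.0051, 0.1255]
eef_rot: [3.141, 0.002, 0.607]
wrist_force: [-7.2, -3.9, 11.1]
grip_width: 0.0443
grip_force: 64.3
```

The meter seated at the predicted height. I'll release and rise straight up.

```bash
python3 -m creep '[[0.6,0,0,0,0],[0.7,0,0,0,0],[0.8,0,0,0,0],[0.8,0,0,-2,0],[0.8,0,0,-5,0]]';python3 -m creep '[[0.8,0,0,-4,0],[0.8,-5,0,-8,0],[0.8,-11,0,-10,0],[0.8,-17,0,-10,0],[0.8,-22,0,-10,0]]'
python3 - <<'E'
from meas import *
t,s,a=meas();print("yaw",np.degrees(a))
import p
for n,c,roi in(("t",t,(240,130,320,225)),("s",s,(262,185,325,230))):
    b=blobs(c,(20,100,60),(35,255,255),4,roi);print(n,[(k[1],cv2.boundingRect(k[2])) for k in b]);q=np.vstack([k[2] for k in b]).astype(np.float32);print(cv2.boxPoints(cv2.minAreaRect(q)).round(1).tolist())
a=np.radians(34.8)
for th in(19,21,23):
  T=np.radians(th)
  R=lambda x,y,z:P(a,x*np.cos(T)-z*np.sin(T)-.055,y,.067+x*np.sin(T)+z*np.cos(T))
  for x in(.066,.072,.078):
    for c,n in((t,"t"),(s,"s")):
      q=np.array([proj(c,R(x+i,j,.01+z)) for i in(-.06,.06) for j in(-.023,.023) for z in(0,.024)],np.float32)
      print(th,x,n,cv2.boxPoints(cv2.minAreaRect(q)).round(1).tolist())
cv2.imwrite("pics/both7.png",np.hstack([cv2.resize(t["pixels"][145:225,240:320],(400,400),interpolation=2),cv2.resize(s["pixels"][180:230,265:315],(400,400),interpolation=2)]))
E
```

```text
clock: 32.08
ee_pos: [0.5896, 0.0056, 0.1732]
eef_rot: [-3.14, 0.003, 0.606]
wrist_force: [0.2, -0.1, 0.6]
grip_width: 0.0687
grip_force: 0.0
clock: 32.7
ee_pos: [0.4076, -0.1206, 0.2744]
eef_rot: [3.141, -0.001, 0.606]
wrist_force: [0.5, 0.2, -0.0]
grip_width: 0.0681
grip_force: 0.0
[[243.0, 212.9]] [[303.7, 190.8]]
ball [0.5243 0.1135 0.0888] 0.00020511132498417424 r 0.1251332894176977 yaw 34.79777397202442
yaw 34.79777397202442
[[ 64  68  65  64  68  74  87 106 123 129]
 [ 61  61  64  79  98 109 118 125 129 130]
 [ 60  61  72 106 141 151 144 134 131 131]
 [ 63  69  90 127 164 177 163 141 132 131]
 [ 80  97 112 133 160 181 172 143 130 130]
 [109 122 128 134 149 170 167 137 126 129]
 [127 131 131 132 138 149 154 143 146 148]
 [131 132 132 132 133 141 156 167 176 174]]
c [0.59480489 0.0084011 ] mark r 0.12543150407872927 pt [300.21220159 215.01591512] [ 0.52141979 -0.04073484] lateral mm -1.936135628876512 yaw 33.80479844893207 markyaw 32.920357123087136
c [0.5966 0.013 ] mark r 0.12946988813590682 pt [300.21220159 215.01591512] [ 0.52141979 -0.04073484] lateral mm -3.068475677042479
[... 2547 characters left out ...]
13.39999389648438], [274.0, 219.1999969482422]]
23 0.072 t [[259.3999938964844, 169.10000610351562], [274.6000061035156, 158.60000610351562], [301.20001220703125, 197.10000610351562], [286.1000061035156, 207.6999969482422]]
23 0.072 s [[273.5, 204.1999969482422], [314.20001220703125, 198.39999389648438], [316.29998779296875, 213.1999969482422], [275.6000061035156, 219.0]]
23 0.078 t [[258.1000061035156, 167.3000030517578], [273.29998779296875, 156.8000030517578], [300.0, 195.3000030517578], [284.79998779296875, 205.89999389648438]]
23 0.078 s [[275.1000061035156, 204.0], [315.8999938964844, 198.10000610351562], [318.1000061035156, 212.89999389648438], [277.29998779296875, 218.8000030517578]]
```

View pics/both7.png

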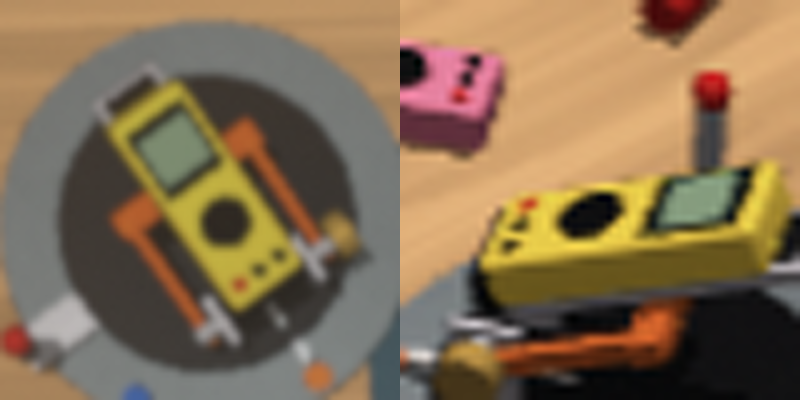

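Both views agree on these results:
- **Meter:** lies flat on the rest at x of about 67 mm, straight within about 1° and centred within about 2 mm. In the top half its foot edge runs (240,312)–(308,262), against the lip.
- **Pointer:** about 1–3 mm off the orange mark.
- **Rest:** was pressed onto its stop twice.

The robot is clear, so I'm handing in.

```bash
python3 -c "
from cell import ctrl
print(ctrl.finish_job())"
```

```text
the job is handed in; nothing more can be done
None
```

I handed the job in at about 33 s, but no verdict came back: by my last camera check the pointer is within about 3 mm of the orange mark, the back rest is on its stop, and the yellow meter lies flat and centred against the lip, screen out and screen end up.

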